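Turn a bead drawer round in its rack

ROBOT

A 6-joint arm with a two-finger parallel gripper is mounted at the origin on the work surface. World frame = base frame: x ahead of the robot, y to its left, z up, the work surface at z = 0. Lengths are in m, angles in rad, forces in N, time in s.
With the tool pointing down it reaches from about 0.225 to 0.725 m from the base axis. Payload 3.1 kg.
Tool frame: the origin (TCP) lies midway between the tips of the shut fingers; the grasp point (between the pads) lies 19 mm behind it (arm.grasp_offset is the distance from the TCP to the grasp point, in m); z points along the fingers, y is the direction in which the jaws open and shut (so a half turn about z gives the same grasp; the last joint's range is limited). The gripper opens to 85 mm and grips with 20 to 120 N. Pads are 22 mm wide; open, the fingers measure 114 mm over their backs; the gripper's body (76 mm by 85 mm) begins 54 mm behind the grasp point. The pads swing forward as they close: fully open they stand 13 mm farther back than shut.
Start: joints at [-1.342, 0.048, 0.099, 1.622, 0, 1.443], TCP at [0.183, -0.492, 0.231] pointing down, gripper open.
Joint ranges: [-2.91, 2.91], [-0.99, 1.94], [-1.21, 1.42], [-2.12, 2.29], [-1.49, 1.47], [-3.14, 3.14]. Speed limits (rad/s): [2.79, 2.79, 3.14, 3.14, 3.14, 3.14].

INTERFACE

Orientations are given as a unit quaternion [w, x, y, z].
In Python, from plant import telemetry, vision, ticket, arm gives the robot as it stands. The module is installed in compiled form; this text tells all that it offers.
- The arm moves only by the shell command python3 -m pendant 'ROWS' [OPENING] [FORCE]. ROWS is JSON, a list of rows, each a list of 2 entries, a list of its own where there are three numbers: the shift along the tool's x, y, z in mm, then the turn, a rotation vector about the tool's x, y, z in degrees. A call has 1 to 8 rows; each row is the pose to reach, as a shift and turn from the pose commanded when the call began, along the tool's axes at that moment; what a row does not reach only later rows make up. A row lasts 1/10 s, in which the tool goes at most 50 mm and 8.59 degrees, less where a joint would pass 70% of its speed; a pose out of reach is approached as far as the arm can. A call with a gripper value outside its range is refused whole. OPENING is the finger opening in mm, from 0 to 85.4, set as the call begins (- or left out, the last holds). The fingers move at their own pace and stop on an object; FORCE is the grip in N (left out, the last holds). Time passes only in rows, so rows that repeat a pose let the fingers close. It gives the time, the measured TCP pose, the force and the opening at its end, in the units of the state.
- telemetry.observe(): the state, without advancing time (a new reading comes with each control period).
- vision.read_camera(name): name is "scene" or "side" or "wrist"; returns (picture, depth): 400x640x3 uint8, red, green, blue; 400x640 float32, m along the optical axis (not along the pixel's ray), 0 where there is no reading.
- vision.calibration(name): a dict with "camera_matrix" (3x3 intrinsics, pixels), "R" (3x3) and "t" (3): a world point X has camera coordinates R X + t. Camera axes: x right, y down, z forward; pixel columns grow to the right and rows downward; lengths in m; the calibration is good to about 2 mm. The wrist camera is an equidistant fisheye: a pixel r from the principal point sees the ray r / f radians off the axis. A picture is of the moment at which its call begins: read the wrist's pose just before it. calibration takes no time and is no camera call; for the wrist camera it gives the pose at the moment of the call.
- ticket.hand_in(): hands the job in, once; it reports no verdict.
The state is a dict: "time_s": time; "joints": joint angles; "joint_vel": joint speeds; "joint_efforts": joint torques, N m; "position": TCP position; "eef_rot": TCP orientation; "wrist_force": force on the tool from outside, world axes, zero at the start; "moment": the same for the moment, N m; "finger_gap": finger opening in m.
Only numpy, scipy, OpenCV 4.12 (cv2) and the standard library are available. Lean on these libraries where they do the work, as an engineer would, in place of code of your own. Each camera call takes 0.05 s, during which the arm holds its last target. There are 200 camera calls.

TASK

One of the two small bead drawers was put into the rack back to front, so it sticks out of its bay and its orange handle is hidden inside. Slide it right out, turn it round and slide it back fully home in the same bay with its orange handle towards the front, handling it gently: keep it level and never force it against the rack. Leave the other drawer and the bead pots where they are.

Things in the scene. Friction and masses are not known exactly. Their poses are not given: they have to be found in the camera images.
- rack: fixed rack of pale wood and grey panels with two bays side by side. Origin on the table below the middle of the plane of the bay mouths; x points into the bays, y left seen looking in, z up. A level landing board, top 6 above the table, runs from x = -175 to 113, y = +-135, and is also the bays' floor. Grey side panels 8 thick at y = +-131, x = 0 to 105
- bay_left (a point): middle of the mouth of the rack's left bay (rack y = +55), on its floor; axes as the rack. Bay 60 wide inside, blue side walls 4 thick, clear roof with underside 52 above the floor, side walls 105 deep; a sprung stop waits 91 behind the mouth
- bay_right (a point): the same for the right bay (rack y = -55)
- stop_left: black sprung end stop deep in the left bay: a plate 50 wide, 32 high; origin in the middle of its face, at rack x = 91, 26 above the table. Pushed in (+x of the rack) it gives 1.5 N per mm, up to 8 mm, then it is rigid. Reaching it is felt as the force rising; more than 25 N on it is forcing. When let go it eases the drawer back out to about its rest place, which is fine
- stop_right: the same in the right bay
- shelf_edge (a point): middle of the lower front edge of the fixed clear acrylic shelf (blue front trim) over the bays, 141 above the table, 28 in front of the mouths (rack x = -28); the shelf is 12 thick, 270 wide, and runs back to rack x = 113. Near the mouths a gripper pointing straight down hits it; one leaning back to the front by about 40 degrees fits
- drawer_c (a point): centre of the wrongly placed drawer. Box 90 long (x), 56 wide, 40 high, clear with a green rim, red and blue pots inside, solid to grasp, 0.2 to 0.3 kg, loose. Its x points from handle end to plain end, z up; rounded upright corners (radius 4) at the plain end. At first its x points out of either bay and the plain end sticks out 45 to 51. Home: x into the bay, plain end on the end stop, centre at rack x = 46, z = 26
- drawer_tab (a point): centre of that drawer's orange handle: an upright tab 36 long (drawer x), 14 wide and 32 high, in the middle of the handle end, 63 from the drawer's centre towards its -x and 4 higher. Home, the handle stands out in front and the handle end of the box is about flush with the mouth
- drawer: the same wrongly placed drawer; origin under the middle of its box, axes as for its centre. It is brittle: pushed against an end stop with more than 25 N, or knocked on the rack with more than 100 N, it cracks
- neighbour_c (a point): centre of the other drawer, the same in size and shape but with green and yellow beads, already the right way round in the other bay, its handle standing out of the mouth; leave it alone
- jar1_c (a point): loose lidded bead pot, clear with an aluminium lid, 42 across, 40 high; point at its centre; leave it alone; stands on the rack's shelf
- jar2_c (a point): loose lidded bead pot, clear with an aluminium lid, 42 across, 40 high; point at its centre; leave it alone; stands on the rack's shelf
- jar3_c (a point): loose lidded bead pot, clear with an aluminium lid, 42 across, 40 high; point at its centre; leave it alone; stands on the table left of the rack
- jar4_c (a point): loose lidded bead pot, clear with an aluminium lid, 42 across, 40 high; point at its centre; leave it alone; stands on the table right of the rack
Not all that is in view belongs to the job. Of the things that look like the drawer, the smaller one is meant.

How it is judged:
By the outcome, as a careful person would: the job done as asked, in the order asked, and still so for the second after the job is handed in, with the robot touching nothing.
It also fails if it takes over 72 s, if anything falls off the work surface, if the arm or the gripper's body presses on something with over 40 N, if the wrist force passes 120 N, or if a joint passes its speed limit or range.

## Working session

There is one attempt and no reset: what is moved stays moved. The work goes in short steps, Python scripts to look and compute and a shell command to move; the robot and the scene stay as the last step left them, time stands still between calls to the robot, and variables do not carry over. Pictures are saved under pics/ and viewed, about 8 in all and at most 12, crops included, and the job is handed in when it is done.

```bash
mkdir -p pics
cat > h.py <<'E'
import numpy as np, cv2
from plant import telemetry, vision, ticket, arm
from scipy.spatial.transform import Rotation as R
def cal(n):
    c=vision.calibration(n); return np.array(c["camera_matrix"]),np.array(c["R"]),np.array(c["t"])
def ray(n,u,v,c=None):
    K,Rm,t=c or cal(n)
    x=(u-K[0,2])/K[0,0]; y=(v-K[1,2])/K[1,1]
    if n=="wrist":
        r=np.hypot(x,y); s=np.sin(r)/max(r,1e-9); d=np.array([x*s,y*s,np.cos(r)])
    else: d=np.array([x,y,1.])
    return -Rm.T@t, Rm.T@d
def onz(n,u,v,z,c=None):
    o,d=ray(n,u,v,c); return o+d*(z-o[2])/d[2]
def dep(n,u,v,D,c=None):
    o,d=ray(n,u,v,c); return o+d*D[v,u]
def tool():
    s=telemetry.observe(); q=s["eef_rot"]; return np.array(s["position"]),R.from_quat([q[1],q[2],q[3],q[0]]),s
E
python3 - <<'E'
from h import *
s=telemetry.observe(); print(s)
for n in("scene","side"):
    c=cal(n); print(n,c, -c[1].T@c[2])
    p,d=vision.read_camera(n); cv2.imwrite(f"pics/{n}0.png",p[:,:,::-1]); np.save(f"pics/{n}0.npy",d); print((d>0).mean())
E
```

```text
{'time_s': 0.0, 'joints': array([-1.34179925e+00,  4.87680109e-02,  9.75183119e-02,  1.62195920e+00,
        2.14722577e-05,  1.44302714e+00]), 'joint_vel': array([-1.86769434e-03, -1.34938377e-03, -7.04212064e-05, -1.76264487e-04,
       -1.43864999e-03,  9.01033165e-04]), 'joint_efforts': array([-9.45686370e-04, -3.38785172e+01,  3.20014644e+01,  2.02912849e-02,
       -3.11457470e-04,  4.87310416e-06]), 'position': array([ 0.18322164, -0.49132754,  0.23006829]), 'eef_rot': array([-1.20528437e-03,  9.84131160e-01,  1.77438451e-01, -5.03064526e-05]), 'wrist_force': array([-0.29925272,  0.04407812,  0.48223362]), 'moment': array([-0.00458466, -0.03015355,  0.03761199]), 'finger_gap': 0.08542061430908195}
scene (array([[460.78958953,   0.        , 318.51165022],
       [  0.        , 460.78958953, 198.71683153],
       [  0.        ,   0.        ,   1.        ]]), array([[ 0.20890061, -0.97789676,  0.00885781],
       [-0.92320427, -0.20018858, -0.32805244],
       [ 0.32257465,  0.06035279, -0.94461798]]), array([-0.13616012,  0.55017086,  1.00055555])) [ 0.21361016 -0.08339893  1.12683374]
0.99597265625
side (array([[454.28374501,   0.        , 320.43319191],
       [  0.        , 454.28374501, 194.39966611],
       [  0.        ,   0.        ,   1.        ]]), array([[ 0.92381795, -0.38277251, -0.00675257],
       [-0.36563451, -0.87695376, -0.31187098],
       [ 0.11345395,  0.29058099, -0.95010046]]), array([-0.51312793,  0.22634031,  1.41901596])) [ 0.39580166 -0.41026033  1.41533177]
0.99580859375
```

View pics/scene0.png

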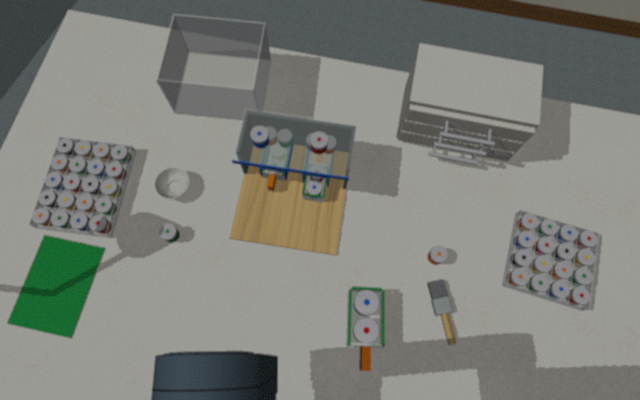

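View pics/side0.png

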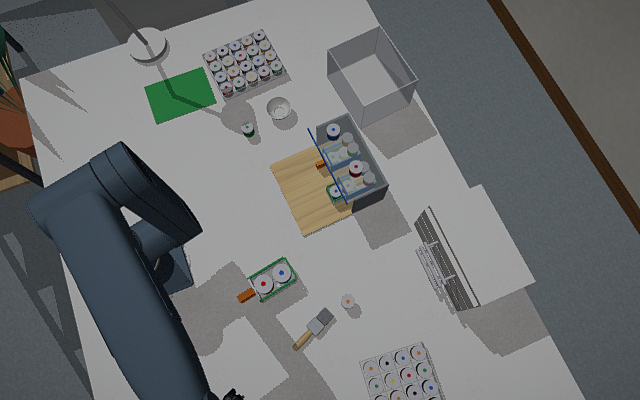

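Scene view: the rack is at about (292,180). There are two look-alikes. One is in the right bay at (315,185), with its plain end out and no handle visible. The other, larger one lies loose on the table at (366,318) with an orange handle. The one in the bay is meant: it is the smaller, and it sits in the rack back to front. The neighbour in the left bay shows its handle at (272,182). I'll confirm with a crop and measure.

Run:
```python
from h import *
tiles=[]
for n,(x0,y0,x1,y1) in (("scene",(222,105,372,265)),("side",(262,105,402,245))):
    p=cv2.imread(f"pics/{n}0.png"); tiles.append(cv2.resize(p[y0:y1,x0:x1],(390,390),interpolation=cv2.INTER_CUBIC))
    D=np.load(f"pics/{n}0.npy"); c=cal(n); K,Rm,t=c
    v,u=np.mgrid[0:400,0:640]; X=np.stack([(u-K[0,2])/K[0,0]*D,(v-K[1,2])/K[1,1]*D,D],-1)
    W=(X-t)@Rm; hsv=cv2.cvtColor(p,cv2.COLOR_BGR2HSV)
    roi=np.zeros(D.shape,bool); roi[y0:y1,x0:x1]=1
    blue=roi&(hsv[...,0]>105)&(hsv[...,0]<125)&(hsv[...,1]>170)&(hsv[...,2]>60)
    wood=roi&(hsv[...,0]>8)&(hsv[...,0]<28)&(hsv[...,1]>60)&(hsv[...,1]<190)&(hsv[...,2]>100)&(abs(W[...,2]-.006)<.008)
    org=roi&(hsv[...,0]>3)&(hsv[...,0]<18)&(hsv[...,1]>200)
    grn=roi&(hsv[...,0]>50)&(hsv[...,0]<85)&(hsv[...,1]>90)
    for nm,m in(("blue",blue),("wood",wood),("orange",org),("green",grn)):
        k,l,st,ce=cv2.connectedComponentsWithStats(m.astype(np.uint8))
        for i in range(1,k):
            if st[i,4]<15: continue
            w=W[l==i]; print(n,nm,st[i],np.round(np.median(w,0)*1000,1),np.round(np.percentile(w[:,2],[5,95])*1000))
            if nm in("wood","blue") and st[i,4]>150:
                vv,uu=np.where(l==i); z=.006 if nm=="wood" else .147
                g=np.array([onz(n,a,b,z,c)[:2] for a,b in zip(uu,vv)])*1000
                r=cv2.minAreaRect(g.astype(np.float32)); print("  rect",np.round(cv2.boxPoints(r),1).tolist(),np.round(r[1],1),round(r[2],1))
cv2.imwrite("pics/crop.png",np.hstack(tiles))
```

```text
scene blue [239 162  13   3  19] [596.  162.7 152.3] [145. 157.]
scene blue [258 165  31   9  62] [600.   93.8 146.4] [ 59. 154.]
scene blue [302 172  30   6  47] [605.3  -5.3 147.1] [ 89. 153.]
scene wood [ 230  167  116   88 6815] [536.7  59.2   7.2] [ 4. 11.]
  rect [[447.5, 185.1999969482422], [461.79998779296875, -84.9000015258789], [661.2999877929688, -74.30000305175781], [647.0, 195.8000030517578]] [199.8 270.6] 3.0
scene orange [268 175   7  15  78] [602.4 111.5  46.2] [30. 50.]
scene green [304 184  22  14  45] [590.  -11.4  46.6] [40. 52.]
side blue [308 128  40  76  99] [600.2  40.2 151. ] [145. 157.]
side blue [327 135  11   5  31] [644.2 122.6 165.9] [158. 177.]
side wood [ 270  146   83   90 3696] [531.4  51.4   4.9] [ 0. 10.]
  rect [[445.5, 182.0], [460.20001220703125, -86.80000305175781], [650.5999755859375, -76.4000015258789], [635.9000244140625, 192.39999389648438]] [190.6 269.2] 3.1
side orange [316 160  10   9  52] [599.6 106.1  41. ] [21. 49.]
side green [326 183  16  18  49] [592.8  -0.9  43.6] [ 6. 50.]
```

View pics/crop.png

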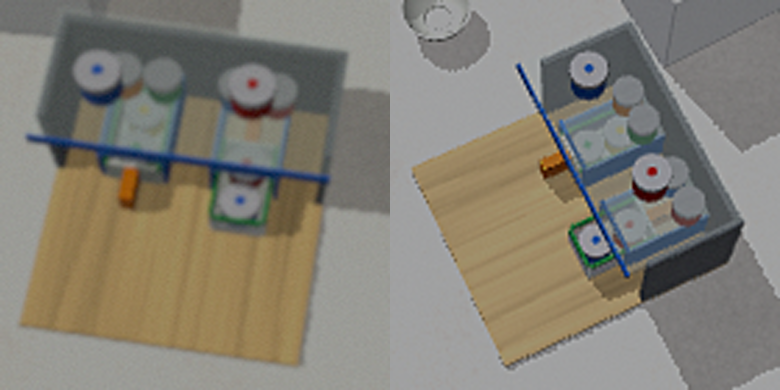

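The crop confirms it: the drawer with the plain end out is in the right bay (crop (240,200)), and the neighbour's tab is in the left bay at (128,187). I'll go to a stand-off pose, tilted 40°, in front of the right bay.

```bash
cat >> h.py <<'E'
YAW=np.radians(3.05); O=np.array([628.5,58.2,0.])   # rack yaw, origin (mm)
Rk=R.from_euler('z',YAW)
def w2r(p): return Rk.inv().apply(np.asarray(p)*1000-O)
def pose(tilt,turn=0,yaw=0):   # tool axes: z fwd-down by tilt, x forward/up; turn: half turn about z
    t=np.radians(tilt); z=np.array([np.sin(t),0,-np.cos(t)]); x=np.array([np.cos(t),0,np.sin(t)])
    r=Rk*R.from_euler('z',yaw,degrees=True)*R.from_matrix(np.column_stack([x,np.cross(z,x),z]))
    return r*R.from_euler('z',turn,degrees=True)
def to(tcp_rack,tilt,turn=0,yaw=0):  # shift/turn needed for the TCP to reach rack point (mm)
    p,q,s=tool(); tw=Rk.apply(np.asarray(tcp_rack,float))+O
    rv=(q.inv()*pose(tilt,turn,yaw)).as_rotvec(degrees=True)
    print("shift",np.round(q.inv().apply(tw-p*1000),1).tolist(),"turn",np.round(rv,2).tolist())
def st():
    p,q,s=tool(); print("t",round(s["time_s"],2),"tcp rack",np.round(w2r(p),1),"tilt/err",np.round((pose(40).inv()*q).as_rotvec(degrees=True),2),"F rack",np.round(Rk.inv().apply(s["wrist_force"]),1),"gap",round(s["finger_gap"]*1000,1),"j",np.round(s["joints"],2))
E
python3 - <<'E'
from h import *
st(); to([-150,-55,200],40)
s=19; t=np.radians(40)
E
```

```text
t 0.1 tcp rack [-473.9 -525.1  230.2] tilt/err [  6.19 -39.69 -16.63] F rack [-0.2  0.4 -0.2] gap 85.2 j [-1.34  0.05  0.1   1.62  0.    1.44]
shift [449.6, -351.7, 31.1] turn [-6.19, 39.69, 16.63]
```

```bash
python3 -m pendant '[[[40,-32,0],[-0.5,3.3,1.4]],[[80,-63,3],[-1,6.6,2.8]],[[120,-94,5],[-1.5,10,4.2]],[[160,-125,8],[-2,13.4,5.6]],[[200,-156,12],[-2.5,16.6,7]],[[240,-188,15],[-3.1,20,8.4]],[[280,-220,18],[-3.7,23.2,9.8]],[[320,-250,21],[-4.3,27,11.2]]]' 85 | cut -c1-300
python3 - <<'E'
from h import *
st(); to([-150,-55,200],40)
E
```

```text
time_s: 0.9
position: [0.3928, -0.15, 0.2103]
eef_rot: [-0.005, 0.969, 0.075, 0.237]
wrist_force: [0.9, 0.6, 0.8]
finger_gap: 0.0849
t 0.9 tcp rack [-246.4 -195.3  210.3] tilt/err [  1.83 -12.52  -5.39] F rack [1.  0.5 0.8] gap 84.9 j [-0.81 -0.68 -0.58  1.36  0.37  2.23]
shift [93.9, -130.7, 56.6] turn [-1.83, 12.52, 5.39]
```

```bash
python3 -m pendant '[[[23,-33,14],[-0.5,3.1,1.4]],[[47,-65,28],[-0.9,6.2,2.7]],[[70,-98,42],[-1.4,9.4,4]],[[94,-131,57],[-1.8,12.5,5.4]],[[94,-131,57],[-1.8,12.5,5.4]],[[94,-131,57],[-1.8,12.5,5.4]],[[94,-131,57],[-1.8,12.5,5.4]]]' | grep -v pos
python3 - <<'E'
from h import *
st()
c=cal("wrist"); p,d=vision.read_camera("wrist"); cv2.imwrite("pics/w1.png",p[:,:,::-1]); np.save("pics/w1.npy",d); np.savez("pics/w1c.npz",*c); print(c[0], w2r(-c[1].T@c[2]))
E
```

```text
time_s: 1.6
eef_rot: [-0.009, 0.94, 0.026, 0.34]
wrist_force: [0.6, -0.5, -0.0]
finger_gap: 0.0852
t 1.6 tcp rack [-150.9  -56.8  199.6] tilt/err [-0.02 -0.19 -0.09] F rack [ 0.5 -0.5 -0. ] gap 85.2 j [-0.3  -0.88 -0.81  0.98  0.22  2.86]
[[309.70691629   0.         319.61341363]
 [  0.         309.70691629 199.78036341]
 [  0.           0.           1.        ]] [-184.05708057  -55.90292355  357.53200201]
```

View pics/w1.png

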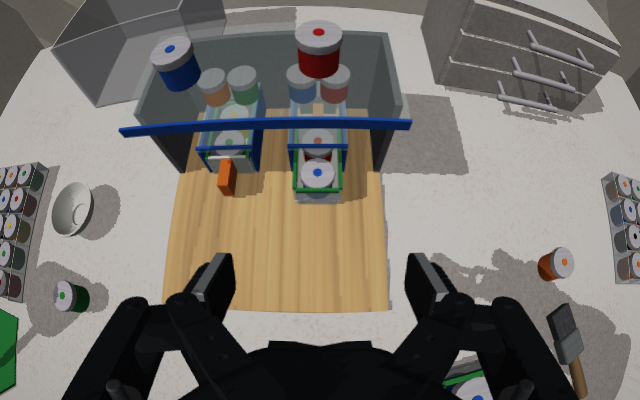

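The wrist view shows the drawer's plain end centred at about (318,185), rim front corners near (294,191) and (342,191), and the neighbour's tab at (227,177). The TCP is well centred on it.

Run:
```python
from h import *
f=np.load("pics/w1c.npz"); c=(f["arr_0"],f["arr_1"],f["arr_2"])
p=cv2.imread("pics/w1.png"); D=np.load("pics/w1.npy"); hsv=cv2.cvtColor(p,cv2.COLOR_BGR2HSV)
roi=np.zeros(D.shape,bool); roi[150:205,285:350]=1
g=roi&(hsv[...,0]>45)&(hsv[...,0]<85)&(hsv[...,1]>110)
vv,uu=np.where(g); P=np.array([w2r(onz("wrist",a,b,.046,c)) for a,b in zip(uu,vv)])
print("rim",len(P),np.percentile(P[:,0],[1,5,95,99]),np.percentile(P[:,1],[0,1,5,95,99,100]))
for lo,hi in((-52,-44),(-40,-33),(-33,-26),(-26,-18)):
    q=P[(P[:,0]>lo)&(P[:,0]<hi)]
    if len(q): print(lo,len(q),q[:,1].min(),q[:,1].max())
w=(hsv[...,0]>8)&(hsv[...,0]<28)&(hsv[...,1]>50)&(hsv[...,2]>90)
for v in(200,215,230,245):
    u=np.where(w[v,150:410])[0]+150; print("board",v,w2r(onz("wrist",u.min(),v,.006,c)).round(1),w2r(onz("wrist",u.max()+1,v,.006,c)).round(1))
for u in(200,260,300,350): 
    m=np.where(w[280:340,u])[0]; print("front",u,w2r(onz("wrist",u,280+m.max()+1,.006,c)).round(1))
b=(hsv[...,0]>105)&(hsv[...,0]<125)&(hsv[...,1]>150); 
for u in(140,200,270,340,400):
    m=np.where(b[110:145,u])[0]; 
    if len(m): print("trim bottom",u,110+m.max()+1,w2r(onz("wrist",u,110+m.max()+1,.141,c)).round(1))
```

```text
rim 481 [-46.19088747 -46.16070062   3.86828834   8.01811786] [-81.3151411  -81.13797508 -80.63325111 -25.97295218 -25.19005277
 -24.92343489]
-52 85 -76.3232846919967 -29.98764180998265
-40 35 -81.05862000600203 -26.2579409335291
-33 42 -81.2776108594531 -25.972952179664922
-26 43 -81.31514109601852 -25.674684207743272
board 200 [-39.6 135.5   6. ] [ -39. -135.    6.]
board 215 [-60.7 136.1   6. ] [ -58.9 -134.8    6. ]
board 230 [-81.2 135.5   6. ] [ -78.  -134.7    6. ]
board 245 [-101.1  136.8    6. ] [ -96.7 -134.7    6. ]Traceback (most recent call last):
  File "<stdin>", line 15, in <module>
    return umr_maximum(a, axis, None, out, keepdims, initial, where)
ValueError: zero-size array to reduction operation maximum which has no identity
```

Run:
```python
from h import *
to([-87,-54,98],40); to([-16,-54,14],40)
```

```text
shift [-16.4, -3.7, 119.1] turn [0.08, 0.17, 0.02]
shift [-15.7, -3.9, 229.1] turn [0.08, 0.17, 0.02]
```

```bash
python3 -m pendant '[[[-5,-1,35],[0,0,0]],[[-10,-2,75],[0.1,0.2,0]],[[-16,-4,119],[0.1,0.2,0]],[[-16,-4,150],[0.1,0.2,0]],[[-16,-4,180],[0.1,0.2,0]],[[-16,-4,190],[0.1,0.2,0]],[[-16,-4,190],[0.1,0.2,0]]]' | grep -v pos
python3 - <<'E'
from h import *
st(); to([-16,-54,14],40)
E
```

```text
time_s: 2.35
eef_rot: [-0.01, 0.94, 0.024, 0.34]
wrist_force: [-1.1, -0.2, 0.1]
finger_gap: 0.085
t 2.35 tcp rack [-42.2 -54.5  40.6] tilt/err [ 0.02 -0.25  0.11] F rack [-1.1 -0.1  0.1] gap 85.0 j [-0.2  -0.39 -0.87  0.41  0.16  2.95]
shift [3.1, -0.5, 37.2] turn [-0.02, 0.25, -0.11]
```

```bash
python3 -m pendant '[[[1,-0.5,10],[0,0.2,-0.1]],[[2,-0.5,20],[0,0.2,-0.1]],[[3,-0.5,30],[0,0.2,-0.1]],[[3,-0.5,37],[0,0.2,-0.1]],[[3,-0.5,37],[0,0.2,-0.1]]]' | grep -E force; python3 -c "from h import *; st()"; python3 -m pendant '[[[0,0,0],[0,0,0]],[[0,0,0],[0,0,0]],[[0,0,0],[0,0,0]],[[0,0,0],[0,0,0]],[[0,0,0],[0,0,0]],[[0,0,0],[0,0,0]]]' 50 30 | grep -v pos; python3 -c "from h import *; st()"
```

```text
wrist_force: [0.1, 0.1, -0.0]
t 2.85 tcp rack [-15.  -52.9  17.2] tilt/err [ 0.06  0.23 -0.13] F rack [ 0.1  0.1 -0. ] gap 84.8 j [-0.18 -0.26 -0.83  0.31  0.15  2.96]
time_s: 3.45
eef_rot: [-0.009, 0.938, 0.027, 0.345]
wrist_force: [-4.1, -1.5, 4.7]
finger_gap: 0.0553
t 3.45 tcp rack [-14.6 -51.8  18. ] tilt/err [ 0.09  0.33 -0.24] F rack [-4.2 -1.3  4.7] gap 55.3 j [-0.18 -0.26 -0.84  0.31  0.15  2.96]
```

Gripped (55.3 mm). Now pulling it straight out, gently.

```bash
python3 -m pendant '[[[-3.8,0,-3.2],[0,0,0]],[[-7.7,0,-6.4],[0,0,0]],[[-11.5,0,-9.6],[0,0,0]],[[-15.3,0,-12.9],[0,0,0]],[[-19.2,0,-16.1],[0,0,0]]]' | grep force; python3 -c "from h import *; st()"; python3 -m pendant '[[[-7.7,0,-6.4],[0,0,0]],[[-15.3,0,-12.9],[0,0,0]],[[-23,0,-19.3],[0,0,0]],[[-30.6,0,-25.7],[0,0,0]],[[-38.3,0,-32.1],[0,0,0]],[[-46,0,-38.6],[0,0,0]],[[-53.6,0,-45],[0,0,0]],[[-65,0,-54.6],[0,0,0]]]' | grep -v pos; python3 -c "from h import *; st()"
```

```text
wrist_force: [3.3, -0.6, 3.1]
t 3.95 tcp rack [-39.8 -51.4  18. ] tilt/err [ 0.16  0.37 -0.25] F rack [ 3.3 -0.7  3.1] gap 55.1 j [-0.19 -0.35 -0.9   0.33  0.16  2.95]
time_s: 4.75
eef_rot: [-0.01, 0.938, 0.028, 0.345]
wrist_force: [3.3, 0.6, 4.6]
finger_gap: 0.0559
t 4.75 tcp rack [-124.5  -51.5   18. ] tilt/err [ 0.21  0.41 -0.29] F rack [3.4 0.4 4.6] gap 55.9 j [-0.26 -0.7  -1.1   0.49  0.21  2.89]
```

```bash
python3 -m pendant '[[[0,0,0],[0,0,0]],[[0,0,0],[0,0,0]],[[0,0,0],[0,0,0]],[[0,0,-15],[0,0,0]],[[0,0,-40],[0,0,0]],[[0,0,-70],[0,0,0]],[[0,0,-100],[0,0,0]],[[0,0,-100],[0,0,0]]]' 85 30 | grep force
python3 - <<'E'
from h import *
st(); to([-112,-52,110],0)
c=cal("wrist"); p,d=vision.read_camera("wrist"); cv2.imwrite("pics/w2.png",p[:,:,::-1]); np.savez("pics/w2c.npz",*c)
hsv=cv2.cvtColor(p,cv2.COLOR_RGB2HSV)
g=(hsv[...,0]>45)&(hsv[...,0]<85)&(hsv[...,1]>110); g[:150]=0; g[:,:230]=0; g[:,420:]=0
o=(hsv[...,0]>3)&(hsv[...,0]<18)&(hsv[...,1]>180); o[:,:260]=0; o[:,380:]=0
for nm,m,z in(("rim",g,.046),("tab",o,.046)):
    vv,uu=np.where(m); P=np.array([w2r(onz("wrist",a,b,z,c))[:2] for a,b in zip(uu,vv)],np.float32)
    print(nm,len(P),uu.min(),uu.max(),vv.min(),vv.max()); r=cv2.minAreaRect(P); print(np.round(r[0],1),np.round(r[1],1),round(r[2],2),np.round(cv2.boxPoints(r),1).tolist())
E
```

```text
wrist_force: [1.0, 0.6, 0.9]
t 5.55 tcp rack [-172.4  -56.2   96.9] tilt/err [ 0.24 -0.18 -0.27] F rack [1.  0.5 0.9] gap 84.9 j [-0.34 -0.99 -1.05  0.85  0.25  2.83]
shift [54.8, -3.8, 28.6] turn [-0.13, -39.82, 0.34]
rim 1523 274 353 150 250
[-116.7  -51. ] [56.  80.3] 89.95 [[-156.89999389648438, -79.0], [-76.5999984741211, -79.0], [-76.5, -23.100000381469727], [-156.8000030517578, -23.0]]
tab 516 307 323 105 137
[-47.5 -50.9] [33.9 13.1] 0.06 [[-64.5, -44.400001525878906], [-64.5, -57.400001525878906], [-30.5, -57.400001525878906], [-30.600000381469727, -44.29999923706055]]
```

View pics/w2.png

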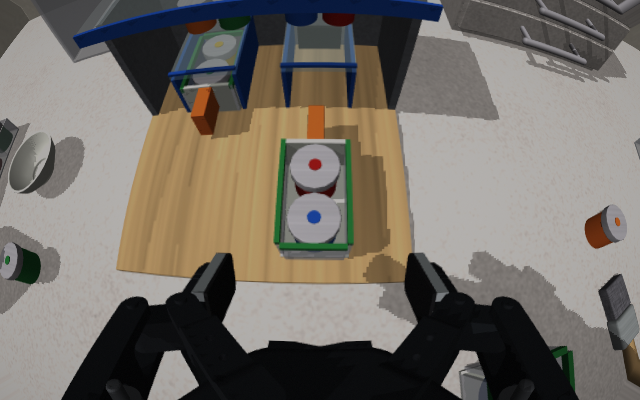

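The drawer is out, straight and level on the board: rim (275–352, 138–250), tab (316,120). The empty bay mouth has its blue posts at about u 287 and 352, v 70–106. The drawer centre is at rack (-112,-51). I'll measure the bay from this same image, then regrasp vertically.

```bash
python3 - <<'E'
from h import *
f=np.load("pics/w2c.npz"); c=(f["arr_0"],f["arr_1"],f["arr_2"])
p=cv2.imread("pics/w2.png"); hsv=cv2.cvtColor(p,cv2.COLOR_BGR2HSV)
b=(hsv[...,0]>105)&(hsv[...,0]<125)&(hsv[...,1]>130)
K,Rm,t=c
def onplane(u,v,xr=0):  # intersect ray with rack plane x=xr
    o,d=ray("wrist",u,v,c); o=w2r(o); d=Rk.inv().apply(d); return o+d*(xr-o[0])/d[0]
for v in range(74,106,4):
    u=np.where(b[v,270:370])[0]+270
    L=u[u<320];Rr=u[u>=320]
    if len(L) and len(Rr): 
        q=[onplane(a,v).round(1)[1:] for a in(L.min(),L.max()+1,Rr.min(),Rr.max()+1)]; print(v,*q,"mid outer",(q[0]+q[3])/2)
E
python3 -m pendant '[[[11,-1,6],[0,-8,0]],[[22,-2,12],[0,-16,0]],[[33,-3,17],[0,-24,0.1]],[[44,-4,23],[-0.1,-32,0.2]],[[55,-4,29],[-0.1,-39.8,0.3]],[[55,-4,29],[-0.1,-39.8,0.3]],[[55,-4,29],[-0.1,-39.8,0.3]]]' | grep force
python3 - <<'E'
from h import *
st(); to([-112,-51,13],0)
E
```

```text
74 [-20.2  54.8] [-29.3  54.5] [-79.   54.8] [-87.1  55.2] mid outer [-53.65  55.  ]
78 [-20.6  49.5] [-28.9  49.3] [-79.4  49.6] [-86.7  49.9] mid outer [-53.65  49.7 ]
82 [-20.1  44.1] [-27.6  43.9] [-79.7  44.2] [-86.3  44.5] mid outer [-53.2  44.3]
86 [-20.6  38.5] [-27.2  38.3] [-80.1  38.7] [-86.7  39. ] mid outer [-53.65  38.75]
90 [-20.   32.8] [-26.8  32.6] [-80.5  33. ] [-86.3  33.2] mid outer [-53.15  33.  ]
94 [-20.5  27. ] [-25.4  26.8] [-81.9  27.2] [-86.8  27.4] mid outer [-53.65  27.2 ]
98 [-19.9  20.9] [-24.9  20.8] [-82.3  21.2] [-86.3  21.3] mid outer [-53.1  21.1]
102 [-20.4  14.7] [-23.4  14.6] [-83.8  15. ] [-86.8  15.2] mid outer [-53.6   14.95]
wrist_force: [-0.1, -0.1, -0.2]
t 6.3 tcp rack [-112.8  -50.1  100.5] tilt/err [  0.25 -40.74  -0.08] F rack [-0.1 -0.1 -0.2] gap 85.0 j [-0.13  0.06 -0.15  1.38  0.    2.96]
shift [1.9, 1.2, 87.5] turn [-0.2, 0.74, 0.16]
```

```bash
python3 -m pendant '[[[1,0.5,25],[-0.2,0.7,0.2]],[[2,1,50],[-0.2,0.7,0.2]],[[2,1,70],[-0.2,0.7,0.2]],[[2,1,80],[-0.2,0.7,0.2]],[[2,1,87],[-0.2,0.7,0.2]],[[2,1,87],[-0.2,0.7,0.2]]]' | grep force; python3 -c "from h import *; st()"; python3 -m pendant '[[[0,0,0],[0,0,0]],[[0,0,0],[0,0,0]],[[0,0,0],[0,0,0]],[[0,0,0],[0,0,0]],[[0,0,0],[0,0,0]],[[0,0,0],[0,0,0]]]' 50 40 | grep -v pos; python3 -c "from h import *; st()"
```

```text
wrist_force: [0.1, 0.6, 0.5]
t 6.9 tcp rack [-113.2  -51.3   17.4] tilt/err [ -0.09 -39.67   0.09] F rack [0.1 0.6 0.5] gap 85.2 j [-0.13  0.09 -0.29  1.19  0.    2.96]
time_s: 7.5
eef_rot: [0.001, 1.0, 0.026, 0.005]
wrist_force: [-0.5, -0.2, 5.9]
finger_gap: 0.0553
t 7.5 tcp rack [-110.7  -51.8   19.7] tilt/err [ -0.14 -39.45   0.07] F rack [-0.5 -0.1  5.9] gap 55.3 j [-0.13  0.09 -0.28  1.19 -0.    2.96]
```

```bash
python3 -m pendant '[[[0,0,-5],[0,0,0]],[[0,0,-15],[0,0,0]],[[-10,0,-25],[0,0,0]],[[-20,0,-30],[0,0,-6]],[[-30,0,-30],[0,0,-14]],[[-30,0,-30],[0,0,-22]],[[-30,0,-30],[0,0,-30]],[[-30,0,-30],[0,0,-30]]]' | grep force; python3 -c "from h import *; st()"; python3 -m pendant '[[[0,0,0],[0,0,-8]],[[0,0,0],[0,0,-16]],[[0,0,0],[0,0,-24]],[[0,0,0],[0,0,-32]],[[0,0,0],[0,0,-40]],[[0,0,0],[0,0,-48]],[[0,0,0],[0,0,-56]],[[0,0,0],[0,0,-64]]]' | grep force; python3 -m pendant '[[[0,0,0],[0,0,-8]],[[0,0,0],[0,0,-16]],[[0,0,0],[0,0,-24]],[[0,0,0],[0,0,-32]],[[0,0,0],[0,0,-40]],[[0,0,0],[0,0,-48]],[[0,0,0],[0,0,-56]],[[0,0,0],[0,0,-64]]]' | grep force;  python3 - <<'E'
from h import *
st(); to([-142,-53,48],0,180); to([-112,-53,16],0,180)
E
```

```text
wrist_force: [-0.3, -0.1, -2.1]
t 8.3 tcp rack [-142.8  -51.3   47.8] tilt/err [ 10.29 -38.76 -28.68] F rack [-0.3 -0.1 -2.1] gap 55.0 j [-0.14 -0.01 -0.33  1.25  0.    2.43]
wrist_force: [-0.4, 0.2, -1.7]
wrist_force: [-0.3, -0.8, -1.5]
t 9.9 tcp rack [-142.6  -51.3   47.7] tilt/err [  53.94  -10.54 -149.58] F rack [-0.3 -0.7 -1.5] gap 55.2 j [-0.14 -0.01 -0.33  1.25  0.    0.19]
shift [-1.2, -1.3, -0.3] turn [0.01, 0.34, -21.97]
shift [-28.9, 9.8, 31.9] turn [0.01, 0.34, -21.97]
```

```bash
python3 -m pendant '[[[0,0,0],[0,0,-7.5]],[[-9,3,0],[0,0.1,-15]],[[-19,6,0],[0,0.3,-22]],[[-29,10,0],[0,0.3,-22]],[[-29,10,10],[0,0.3,-22]],[[-29,10,20],[0,0.3,-22]],[[-29,10,25],[0,0.3,-22]],[[-29,10,25],[0,0.3,-22]]]' | grep force
python3 - <<'E'
from h import *
st(); to([-112,-53.5,16],0,180)
E
```

```text
wrist_force: [0.4, 0.5, -1.9]
t 10.7 tcp rack [-113.8  -52.7   20.9] tilt/err [ 6.1750e+01 -3.0000e-02 -1.6889e+02] F rack [ 0.5  0.5 -1.9] gap 55.5 j [-0.13  0.09 -0.27  1.2   0.   -0.18]
shift [-1.8, -0.8, 4.9] turn [0.04, -0.17, -0.17]
```

```bash
python3 -m pendant '[[[0,0,1],[0,0,-0.2]],[[0,0.5,2],[0,0,-0.2]],[[0,0.5,3],[0,0,-0.2]],[[0,0.5,4],[0,0,-0.2]],[[0,0.5,4],[0,0,-0.2]]]' | grep force; python3 -c "from h import *; st()"; python3 -m pendant '[[[0,0,0.5],[0,0,0]],[[0,0,1],[0,0,0]],[[0,0,1],[0,0,0]]]' | grep force
```

```text
wrist_force: [-0.3, 1.4, 2.4]
t 11.2 tcp rack [-111.1  -52.6   20. ] tilt/err [-6.1320e+01 -3.0000e-02  1.6914e+02] F rack [-0.2  1.4  2.4] gap 55.2 j [-0.13  0.1  -0.28  1.2   0.   -0.18]
wrist_force: [-2.1, -0.3, 7.0]
```

```bash
python3 -m pendant '[[[0,0,-2],[0,0,0]],[[-6,0,-3],[0,0,0]],[[-14,0,-3],[0,0,0]],[[-22,0,-3],[0,0,0]],[[-22,0,-2],[0,0,0]],[[-22,0,-1],[0,0,0]],[[-22,0,0],[0,0,0]]]' | grep force; python3 -c "from h import *; st()"; python3 -m pendant '[[[0,0,0],[0,0,0]],[[0,0,0],[0,0,0]],[[0,0,0],[0,0,0]],[[0,0,0],[0,0,0]],[[10,0,-20],[0,0,0]],[[30,0,-60],[0,0,0]],[[55,0,-100],[0,0,0]],[[60,0,-110],[0,0,0]]]' 85 40 | grep force; python3 -c "from h import *; st(); to([-200,-53,130],0)"
```

```text
wrist_force: [1.2, 1.3, 8.1]
t 12.2 tcp rack [-87.7 -52.7  19.9] tilt/err [-6.1090e+01 -2.0000e-02  1.6922e+02] F rack [1.2 1.3 8.1] gap 55.2 j [-0.12  0.15 -0.21  1.2   0.   -0.18]
wrist_force: [-0.2, -0.5, 0.1]
t 13.0 tcp rack [-149.  -53.  133.] tilt/err [-6.0860e+01  9.0000e-02  1.6928e+02] F rack [-0.2 -0.5  0.1] gap 85.4 j [-0.14 -0.07 -0.21  1.42  0.   -0.2 ]
shift [51.0, 0.0, 2.6] turn [-0.71, -0.14, -179.92]
```

```bash
python3 -m pendant '[[[10,0,0],[0,0,8]],[[20,0,0],[0,0,16]],[[30,0,0],[0,0,24]],[[40,0,0],[0,0,32]],[[40,0,0],[0,0,40]],[[40,0,0],[0,0,48]],[[40,0,0],[0,0,56]],[[40,0,0],[0,0,64]]]' | grep force; python3 -m pendant '[[[0,0,0],[0,0,8]],[[0,0,0],[0,0,16]],[[0,0,0],[0,0,24]],[[0,0,0],[0,0,32]],[[0,0,0],[0,0,40]],[[0,0,0],[0,0,48]],[[0,0,0],[0,0,56]],[[0,0,0],[0,0,64]]]' | grep force; python3 -m pendant '[[[0,0,0],[0,0,8]],[[0,0,0],[0,0,16]],[[0,0,0],[0,0,24]],[[0,0,0],[0,0,32]],[[0,0,0],[0,0,40]],[[0,0,0],[0,0,48]],[[0,0,0],[0,0,52]],[[0,0,0],[0,0,52]]]' | grep force
python3 - <<'E'
from h import *
st()
c=cal("wrist"); p,d=vision.read_camera("wrist"); cv2.imwrite("pics/w3.png",p[:,:,::-1]); np.savez("pics/w3c.npz",*c)
hsv=cv2.cvtColor(p,cv2.COLOR_RGB2HSV)
g=(hsv[...,0]>45)&(hsv[...,0]<85)&(hsv[...,1]>110)
o=(hsv[...,0]>3)&(hsv[...,0]<18)&(hsv[...,1]>180)
for nm,m,z in(("rim",g,.046),("tab",o,.046)):
    k,l,s,ce=cv2.connectedComponentsWithStats(m.astype(np.uint8))
    for i in range(1,k):
        if s[i,4]<80: continue
        vv,uu=np.where(l==i); P=np.array([w2r(onz("wrist",a,b,z,c))[:2] for a,b in zip(uu,vv)],np.float32)
        r=cv2.minAreaRect(P); print(nm,s[i],np.round(r[0],1),np.round(r[1],1),round(r[2],2),np.round(cv2.boxPoints(r),1).tolist())
E
```

```text
wrist_force: [0.1, -0.1, 0.3]
wrist_force: [-0.1, 0.8, -0.6]
wrist_force: [-0.3, 0.5, 0.2]
t 15.4 tcp rack [-189.9  -52.6  127.2] tilt/err [  0.04 -39.97  -0.09] F rack [-0.3  0.5  0.2] gap 85.0 j [-0.16 -0.17 -0.31  1.42  0.    2.92]
rim [ 281   13   79  122 1790] [-89.3 -52. ] [56.  89.5] 89.89 [[-134.10000610351562, -79.9000015258789], [-44.599998474121094, -80.0999984741211], [-44.5, -24.100000381469727], [-134.0, -23.899999618530273]]
rim [ 34 178  25  33 479] [-176.8  227.6] [32.1 38. ] 11.68 [[-196.39999389648438, 243.0], [-188.6999969482422, 205.8000030517578], [-157.1999969482422, 212.3000030517578], [-164.89999389648438, 249.5]]
rim [   0  229   44  111 1939] [-343.1  385. ] [108.3 222.1] 52.16 [[-464.0, 410.29998779296875], [-288.70001220703125, 274.1000061035156], [-222.1999969482422, 359.6000061035156], [-397.6000061035156, 495.8999938964844]]
rim [ 455  263   76   44 1028] [-265.1 -228.1] [101.1  46.4] 71.99 [[-302.79998779296875, -268.8999938964844], [-258.70001220703125, -283.29998779296875], [-227.39999389648438, -187.1999969482422], [-271.6000061035156, -172.8000030
[... 153 characters left out ...]
[-22.399999618530273, 62.599998474121094], [-43.0, 66.4000015258789]]
tab [311 135  19  47 873] [-152.2  -52.1] [34.2 13.2] 0.08 [[-169.3000030517578, -45.5], [-169.3000030517578, -58.70000076293945], [-135.10000610351562, -58.70000076293945], [-135.10000610351562, -45.400001525878906]]
tab [584 138  23  34 498] [-135.3 -323.8] [36.4 32.2] 86.61 [[-152.39999389648438, -341.0], [-120.30000305175781, -342.8999938964844], [-118.0999984741211, -306.5], [-150.3000030517578, -304.6000061035156]]
tab [453 367  30  28 502] [-418.3 -229.4] [51.6 38.2] 6.97 [[-446.20001220703125, -213.60000610351562], [-441.6000061035156, -251.5], [-390.3999938964844, -245.1999969482422], [-395.0, -207.3000030517578]]
```

View pics/w3.png

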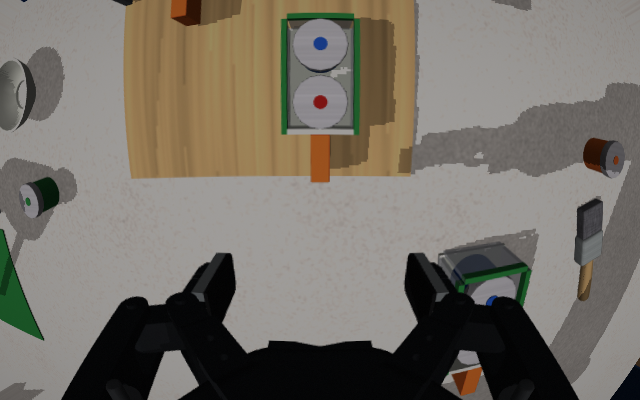

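The turned drawer lies straight on the board: rim (281–359, 13–134), tab (320,158). The centre is at rack (-89,-52), the tab at (-152,-52), yaw about 0°. Next I grasp the tab with a 40° lean.

```bash
python3 - <<'E'
from h import *
to([-148,-52.3,100],40)
E
python3 -m pendant '[[[8,0,5],[0,8,0]],[[16,0,10],[0,16,0]],[[24,0,15],[0,24,0]],[[33,0,20],[0,32,0]],[[42,0,27],[0,40,0]],[[42,0,27],[0,40,0]],[[42,0,27],[0,40,0]]]' | grep force; python3 -c "from h import *; st(); to([-148,-52.3,18],40)"
```

```text
shift [41.9, -0.2, 27.3] turn [-0.07, 39.97, 0.17]
wrist_force: [0.5, -0.2, 0.6]
t 16.15 tcp rack [-149.9  -52.1   97.2] tilt/err [ 0.09 -0.24 -0.05] F rack [ 0.5 -0.2  0.6] gap 85.0 j [-0.29 -0.89 -1.01  0.78  0.22  2.87]
shift [-49.2, 0.2, 62.1] turn [-0.09, 0.24, 0.05]
```

```bash
python3 -m pendant '[[[-12,0,15],[0,0,0]],[[-24,0,30],[0,0.2,0]],[[-36,0,45],[0,0.2,0]],[[-43,0,54],[0,0.2,0]],[[-49,0,62],[0,0.2,0]],[[-49,0,62],[0,0.2,0]]]' | grep force; python3 -c "from h import *; st()"; python3 -m pendant '[[[0,0,0],[0,0,0]],[[0,0,0],[0,0,0]],[[0,0,0],[0,0,0]],[[0,0,0],[0,0,0]],[[0,0,0],[0,0,0]],[[0,0,0],[0,0,0]],[[0,0,0],[0,0,0]],[[0,0,0],[0,0,0]]]' 8 40 | grep -E "force|gap"; python3 -c "from h import *; st()"
```

```text
wrist_force: [-0.2, -0.7, -0.4]
t 16.75 tcp rack [-141.1  -53.9   27.9] tilt/err [-0.02  0.52 -0.19] F rack [-0.3 -0.7 -0.4] gap 84.8 j [-0.28 -0.8  -1.12  0.57  0.22  2.88]
wrist_force: [-3.2, -0.9, 3.6]
finger_gap: 0.0134
t 17.55 tcp rack [-145.   -52.7   22.6] tilt/err [ 0.04  0.34 -0.08] F rack [-3.2 -0.7  3.6] gap 13.4 j [-0.29 -0.81 -1.14  0.57  0.22  2.88]
```

```bash
python3 -m pendant '[[[7.6,0.5,6.4],[0,0,0]],[[15.3,1,12.8],[0,0,0]],[[22.9,1.3,19.3],[0,0,0]],[[26.7,1.3,22.5],[0,0,0]],[[26.7,1.3,22.5],[0,0,0]]]' | grep -E "force|gap"
python3 - <<'E'
from h import *
st()
c=cal("wrist"); p,d=vision.read_camera("wrist"); cv2.imwrite("pics/w4.png",p[:,:,::-1]); np.savez("pics/w4c.npz",*c)
cv2.imwrite("pics/w4v.png",cv2.resize(p[0:220,200:440,::-1],None,fx=2.7,fy=2.7,interpolation=cv2.INTER_CUBIC))
hsv=cv2.cvtColor(p,cv2.COLOR_RGB2HSV)
g=(hsv[...,0]>45)&(hsv[...,0]<85)&(hsv[...,1]>110); g[:,:240]=0; g[:,400:]=0; g[260:]=0
vv,uu=np.where(g); P=np.array([w2r(onz("wrist",a,b,.046,c))[:2] for a,b in zip(uu,vv)],np.float32)
r=cv2.minAreaRect(P); print(len(P),np.round(r[0],1),np.round(r[1],1),round(r[2],2),np.round(cv2.boxPoints(r),1).tolist())
b=(hsv[...,0]>105)&(hsv[...,0]<125)&(hsv[...,1]>130)
def onplane(u,v,xr=0):
    o,d=ray("wrist",u,v,c); o=w2r(o); d=Rk.inv().apply(d); return o+d*(xr-o[0])/d[0]
for v in range(20,140,6):
    u=np.where(b[v,240:400])[0]+240
    L=u[u<316];Q=u[u>=316]
    if len(L)>2 and len(Q)>2 and len(L)<30: 
        q=[onplane(a,v).round(1)[1:] for a in(L.min(),L.max()+1,Q.min(),Q.max()+1)]; print(v,L.min(),Q.max(),*q,"mid",(q[0]+q[3])/2)
E
```

```text
wrist_force: [1.0, -0.1, 1.5]
finger_gap: 0.0137
t 18.05 tcp rack [-109.6  -54.    22.6] tilt/err [ 0.05  0.34 -0.09] F rack [ 1.  -0.2  1.5] gap 13.7 j [-0.25 -0.63 -1.06  0.47  0.2   2.9 ]
3169 [-54.2 -53.1] [89.8 56.2] 0.17 [[-99.19999694824219, -25.100000381469727], [-99.0, -81.30000305175781], [-9.300000190734863, -81.0999984741211], [-9.399999618530273, -24.799999237060547]]
50 263 377 [-19.9  63.2] [-28.7  62.6] [-77.5  62.7] [-86.9  63.4] mid [-53.4  63.3]
56 264 375 [-19.9  58.4] [-31.8  57.7] [-75.   57.8] [-86.4  58.5] mid [-53.15  58.45]
62 265 375 [-19.8  53.4] [-30.8  52.8] [-75.5  52.9] [-87.1  53.6] mid [-53.45  53.5 ]
68 266 374 [-19.8  48.3] [-30.4  47.7] [-76.6  47.9] [-87.1  48.5] mid [-53.45  48.4 ]
74 267 372 [-19.7  43. ] [-29.2  42.5] [-77.1  42.6] [-86.6  43.2] mid [-53.15  43.1 ]
80 268 371 [-19.6  37.5] [-27.4  37.1] [-78.9  37.2] [-86.7  37.7] mid [-53.15  37.6 ]
110 312 328 [-47.4   5.6] [-50.3   5.6] [-50.3   5.6] [-59.7   5.7] mid [-53.55   5.65]
```

View pics/w4v.png

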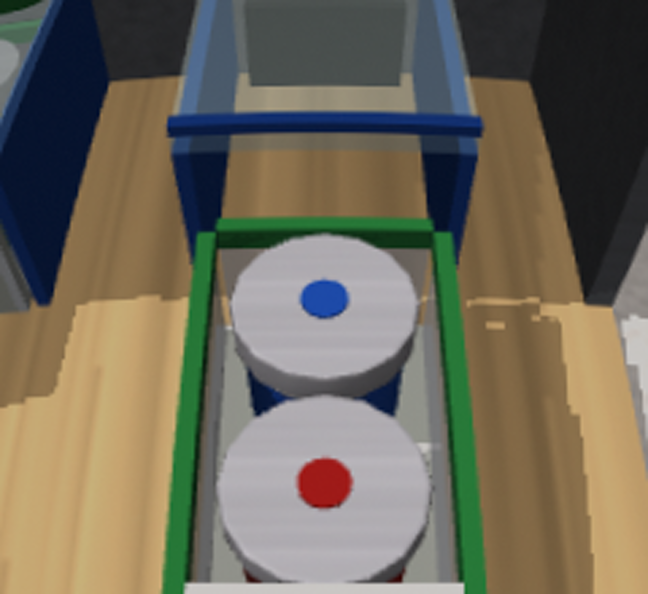

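Drawer rim centre is at y = -53.1 and the bay centre at -53.3, with the drawer square to the mouth (rim front at crop (325,228), posts at 205 and 450). Entering gently.

```bash
python3 -m pendant '[[[3.8,0,3.2],[0,0,0]],[[7.6,0.2,6.4],[0,0,0]],[[11.4,0.2,9.7],[0,0,0]],[[15.3,0.2,12.9],[0,0,0]],[[19.1,0.2,16.1],[0,0,0]]]' | grep -E "force"; python3 -c "from h import *; st()";  python3 -m pendant '[[[3.8,0,3.2],[0,0,0]],[[7.6,0,6.4],[0,0,0]],[[11.4,0,9.7],[0,0,0]],[[15.3,0,12.9],[0,0,0]],[[19.1,0,16.1],[0,0,0]]]' | grep -E "force"; python3 -c "from h import *; st()"
```

```text
wrist_force: [-5.3, 0.2, 4.6]
t 18.6 tcp rack [-85.2 -54.1  22.6] tilt/err [ 0.04  0.31 -0.07] F rack [-5.2  0.4  4.6] gap 13.1 j [-0.23 -0.53 -1.    0.42  0.18  2.92]
wrist_force: [-4.8, -0.5, 6.0]
t 19.1 tcp rack [-60.3 -54.   22.6] tilt/err [ 0.04  0.3  -0.07] F rack [-4.8 -0.2  6. ] gap 13.4 j [-0.21 -0.43 -0.94  0.37  0.17  2.94]
```

```bash
python3 -m pendant '[[[4.6,0,3.9],[0,0,0]],[[9.2,0,7.7],[0,0,0]],[[13.7,0,11.6],[0,0,0]],[[18.3,0,15.5],[0,0,0]],[[22.9,0,19.3],[0,0,0]],[[27.5,0,23.2],[0,0,0]],[[32,0,27],[0,0,0]]]' | grep -E "force"; python3 -c "from h import *; st()";  python3 -m pendant '[[[1.5,0,1.3],[0,0,0]],[[3,0,2.6],[0,0,0]],[[3,0,2.6],[0,0,0]]]' | grep -E "force"; python3 -c "from h import *; st()"
```

```text
wrist_force: [-4.8, 0.2, 5.7]
t 19.8 tcp rack [-18.2 -53.9  22.5] tilt/err [ 0.05  0.29 -0.08] F rack [-4.8  0.5  5.7] gap 13.3 j [-0.18 -0.28 -0.84  0.33  0.15  2.96]
wrist_force: [1.1, -0.6, 1.3]
t 20.1 tcp rack [-14.1 -54.   22.6] tilt/err [ 0.05  0.33 -0.08] F rack [ 1.1 -0.7  1.3] gap 13.1 j [-0.18 -0.27 -0.83  0.32  0.15  2.96]
```

```bash
for i in 1; do python3 -m pendant '[[[1.5,0,1.3],[0,0,0]],[[3,0,2.6],[0,0,0]],[[3,0,2.6],[0,0,0]]]' | grep -E "force"; python3 -c "from h import *; st()"; done; python3 -m pendant '[[[0.8,0,0.6],[0,0,0]],[[1.5,0,1.3],[0,0,0]],[[1.5,0,1.3],[0,0,0]]]' | grep -E "force"; python3 -c "from h import *; st()"
```

```text
wrist_force: [-0.5, -0.8, 3.2]
t 20.4 tcp rack [-10.3 -54.   22.6] tilt/err [ 0.05  0.32 -0.08] F rack [-0.5 -0.8  3.2] gap 13.2 j [-0.18 -0.26 -0.82  0.32  0.15  2.96]
wrist_force: [-3.7, -0.6, 6.5]
t 20.7 tcp rack [ -8.5 -54.   22.6] tilt/err [ 0.04  0.31 -0.07] F rack [-3.7 -0.4  6.5] gap 13.3 j [-0.18 -0.25 -0.82  0.32  0.15  2.96]
```

```bash
python3 -m pendant '[[[0.8,0,0.6],[0,0,0]],[[1.5,0,1.3],[0,0,0]],[[1.5,0,1.3],[0,0,0]],[[1.5,0,1.3],[0,0,0]]]' | grep -E "force"; python3 -c "from h import *; st()"; python3 -m pendant '[[[0.8,0,0.6],[0,0,0]],[[1.5,0,1.3],[0,0,0]],[[1.5,0,1.3],[0,0,0]],[[1.5,0,1.3],[0,0,0]]]' | grep -E "force"; python3 -c "from h import *; st()"
```

```text
wrist_force: [-9.3, 0.7, 8.8]
t 21.1 tcp rack [ -6.8 -53.9  22.6] tilt/err [ 0.05  0.28 -0.07] F rack [-9.3  1.2  8.8] gap 13.5 j [-0.18 -0.25 -0.81  0.32  0.15  2.96]
wrist_force: [-13.5, 0.1, 12.8]
t 21.5 tcp rack [ -5.2 -53.9  22.5] tilt/err [ 0.05  0.24 -0.06] F rack [-13.4   0.8  12.8] gap 13.5 j [-0.18 -0.24 -0.81  0.32  0.15  2.96]
```

The stop is felt: the force rises 3.7 → 9.3 → 13.4 N. I'll back off to the rest place, release, and withdraw upward and back.

```bash
python3 -m pendant '[[[-0.8,0,-0.6],[0,0,0]],[[-1.5,0,-1.3],[0,0,0]],[[-2.3,0,-1.9],[0,0,0]],[[-2.3,0,-1.9],[0,0,0]]]' | grep -E "force"; python3 -c "from h import *; st()"; python3 -m pendant '[[[0,0,0],[0,0,0]],[[0,0,0],[0,0,0]],[[0,0,0],[0,0,0]],[[0,0,0],[0,0,0]]]' 60 | grep -E "force"; python3 -m pendant '[[[0,0,0],[0,0,0]],[[-1,0,-12],[0,0,0]],[[-2,0,-30],[0,0,0]],[[-3,0,-60],[0,0,0]],[[-3,0,-95],[0,0,0]],[[-3,0,-120],[0,0,0]],[[-3,0,-120],[0,0,0]]]' | grep force
python3 - <<'E'
from h import *
st()
c=cal("wrist"); p,d=vision.read_camera("wrist"); cv2.imwrite("pics/w5.png",p[:,:,::-1]); np.savez("pics/w5c.npz",*c)
hsv=cv2.cvtColor(p,cv2.COLOR_RGB2HSV)
o=(hsv[...,0]>3)&(hsv[...,0]<18)&(hsv[...,1]>180)
k,l,s,ce=cv2.connectedComponentsWithStats(o.astype(np.uint8))
for i in range(1,k):
    if s[i,4]<80 or ce[i][0]>400: continue
    m=(l==i); vv,uu=np.where(m); P=np.array([w2r(onz("wrist",a,b,.046,c))[:2] for a,b in zip(uu,vv)],np.float32)
    print(s[i],"x",P[:,0].min(),P[:,0].max(),"y",P[:,1].min(),P[:,1].max())
E
```

```text
wrist_force: [-1.5, 0.0, 3.8]
t 21.9 tcp rack [ -7.3 -53.9  22.6] tilt/err [ 0.05  0.34 -0.08] F rack [-1.4  0.1  3.8] gap 13.4 j [-0.18 -0.25 -0.81  0.32  0.15  2.96]
wrist_force: [0.2, 0.2, 0.1]
wrist_force: [0.1, 0.3, 0.0]
t 23.0 tcp rack [-86.  -54.7 117. ] tilt/err [-0.06  0.75 -0.14] F rack [0.1 0.3 0. ] gap 60.1 j [-0.23 -0.65 -0.88  0.66  0.18  2.92]
[311 174  16  51 811] x -43.58578 0.45581925 y -59.313576 -46.78097
[ 182  179   29   49 1095] x -47.32559 -3.3349254 y 37.91301 62.865215
```

View pics/w5.png

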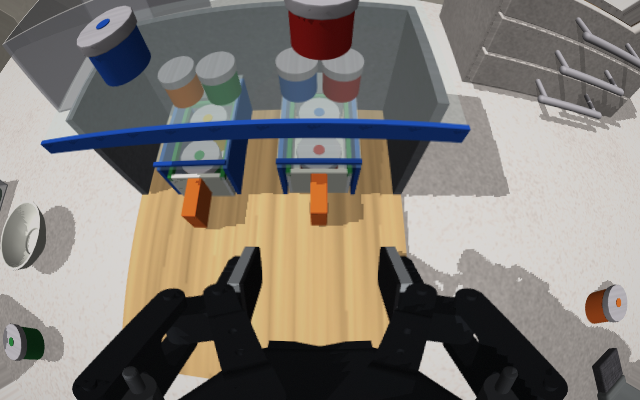

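The last view shows the drawer home in the right bay with its orange tab to the front at (319,198). The neighbour's tab (195,202) and the shelf pots are undisturbed. Nothing touches the gripper, so I'm handing in.

```bash
python3 -c "
from h import *
print(ticket.hand_in()); st()"
```

```text
the job is handed in; nothing more can be done
None
the job is handed in; nothing more can be done
```

The back-to-front drawer in the right bay is now home with its orange handle to the front, and the job was handed in at about 23 s of the 72 s allowed.

I pulled it straight out with a 40° leaning grip and set it on the landing board. I then regrasped it from above, lifted it level and turned it 180°. Last, I took it by the handle and slid it in until the stop was felt, then backed off to the rest place and let go.

**Home position:** the handle's box end reads about 0.5 mm from the plane of the bay mouths, against the expected 1 mm.

**Forces:** the push on the stop peaked at 13.4 N in the readings taken, against the 25 N limit. The sideways force on the way in stayed around 1 N or less. The wrist force read about zero after release.

**Left alone:** the last picture shows the neighbour drawer and the two shelf pots apparently unmoved. I judged this by eye and did not measure it. I took no last look at the two pots on the table beside the rack.

**Readings that disagreed:** the camera put the right bay about 1.5 mm to the left of my first estimate of the rack's pose. I used the camera's bay centre for the insertion. The measured tool position also wandered by 1–4 mm in the air, so I set down by feel.

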